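Free the safety hook and open the resin cupboard

TASK

Open the small grey resin cupboard on the bench. Its door comes only a few centimetres ajar before the child-safety hook inside catches it: draw it out onto the catch by its handle, reach down through the gap, press the sprung hook down until it is clear, ease the door out past the catch and swing it wide open, then let go of everything. Be gentle: neither yank the door nor press the thin plastic hook harder than it needs, and leave the things standing around the cupboard where they are.

Things in the scene. Friction and masses are not known exactly. Their poses are not given: they have to be found in the camera images.
- cabinet: Light grey steel bench-top cupboard, fixed: 200 deep (its x), 300 wide (its y), 250 tall, panels 6 thick. Origin: centre of its underside, on the bench. It faces its own -x: the front edge of its top panel lies 100 from the origin. One overlay door, 16 thick, covers the front; hinged on the left (+y) edge, top flush with the cupboard's top.
- door (a joint): Opening angle of the door, rad: 0 shut, grows as its free (right) edge swings out, 1.6 end of travel. The hook catches it at about 0.18. Keep the hook down while the door moves on; about 0.08 farther its nose is wholly out from under the strike and the door can be pushed open from its inner face. Light hinge friction: the door stays where it is left.
- hinge_top (a point): Point on the upright hinge line (left edge of the door's inner face), level with the cupboard's top, 250 above the bench. Axes turn with the door: x square to the door, from its inner face towards the cupboard's inside; -y along the door to its free edge 300 away; z up.
- handle (a point): Gripping point on the door's handle, an upright round steel bar 11 thick and 110 long, its axis 35 in front of the door's outer face and 270 from the hinge line. The point is on the bar's axis, 25 below the door's top; the bar's upper end is 5 below the door's top, with nothing over it. Axes as hinge_top.
- latch_mark (a point): Point on the top edge of the door's inner face, straight above the middle of the safety hook, 220 from the hinge line; axes as hinge_top. With the door on the catch the gap between its inner face and the edge of the top panel is about 39 here. The hook's base plate, 30 wide and 2 thick, is on the inner face below.
- rib_line (a point): Point fixed to the door, level with its top, over the hook's press rib (round, 10 thick, 18 long along the door), whose top is 20 to 27 in from the inner face, 23 on average, as this point. Its height differs with the fitting: anywhere from 24 to 36 below this point, to be found by touch. From above it shows in the gap when the door is on the catch. Axes as hinge_top.
- hook_mark (a point): Middle of the hook's fitting range on the door's inner face, 19 below its top. The safety hook is a white plastic arm 18 wide reaching 65 inwards, nose turned up at the end; its pivot is fixed in a slot up to 10 above or below here, the arm sloping to suit. Pressed at the rib it gives 2 to 4 mm till the nose is clear, at 5 to 9 N; it is on its stop, surely clear, at 6 to 10 N; it snaps above 18 N.
- strike: Fixed white plastic strike bar (44 wide, 6 thick) under the cupboard's top panel. Origin: middle of its lower rear edge, 14 behind the cupboard's front plane, 23 below its top; axes as the cupboard's. Its rear face holds the hook's nose when the door is drawn out. A nose hard against it rubs and jams: push the door back in some 5 mm off the catch before pressing. It breaks above 30 N.
- foot: Bystander: grey prosthetic foot with a short metal tube, 250 long and 190 tall, standing on the bench to the left of the cupboard. Origin under its middle.
- tin: Bystander: metal tin, 64 across and 85 tall, standing on the rear part of the cupboard's top. Origin under its middle.
- driver: Bystander: screwdriver with a black handle lying on the bench to the right of the cupboard.
- pot: Bystander: white plastic mixing cup, 72 across and 75 tall, on the bench to the right of the cupboard. Origin under its middle.

How it is judged:
On the way, in this order (a step that is already met when the one before it is completed fails the run):
1. the door is drawn out onto the catch (0.13 to 0.22 rad) and stands there for 0.2 s (value of joint door between 0.13 and 0.22 rad), for 0.2 s.
2. the hook is pressed clear and the door has come past the catch (over 0.3 rad) (value of joint door above 0.3 rad), for 0.1 s.
At the end, for the whole second after the job is handed in: The door stands at rest, open by more than 1.0 rad (about 57 degrees), with the robot off it (value of joint door above 1 rad and velocity of joint door between -0.1 and 0.1 rad/s); the robot touches nothing.
It fails at once if the hook is pressed by the robot with more than 18 N (contact force between the fingers and hook_c0 above 18 N or contact force between the fingers and hook_c1 above 18 N or contact force between the fingers and hook_c2 above 18 N).
It fails at once if the door is yanked: more than 30 N on the strike (contact force between strike and anything else above 30 N).
It fails at once if a bystander moved by more than 30 mm (distance of any of foot, tin, driver, pot from where it was at the start of the episode above 0.03 m).
It also fails if it takes over 66 s, if anything falls off the work surface, if the arm or the gripper's body presses on something with over 40 N, if the wrist force passes 120 N, or if a joint passes its speed limit or range.

ROBOT

A 6-joint arm with a two-finger parallel gripper is mounted at the origin on the work surface. World frame = base frame: x ahead of the robot, y to its left, z up, the work surface at z = 0. Lengths are in m, angles in rad, forces in N, time in s.
With the tool pointing down it reaches from about 0.325 to 0.775 m from the base axis. Payload 5.5 kg.
Tool frame: the origin (TCP) lies at the centre of the arm's flange, where the gripper is bolted on; the fingertips stand 182 mm ahead of it and the grasp point (between the pads) lies 163 mm ahead of it; z points along the fingers, y is the line along which they close (so a half turn about z gives the same grasp; the last joint's range is limited). The gripper opens to 88 mm and grips with 3 to 60 N. Pads are 20 mm wide; open, the fingers measure 115 mm over their backs; the gripper's body (75 mm by 178 mm) begins 61 mm behind the grasp point.
Start: joints at [-1.196, 0.091, 1.231, -0, 1.82, -0.057], TCP at [0.251, -0.545, 0.405] pointing down, gripper open.
Joint ranges: [-2.87, 2.87], [-0.86, 2.18], [0.17, 2.46], [-1.51, 4.65], [0.06, 2.69], [-2.65, 2.65]. Speed limits (rad/s): [2.57, 2.57, 3.01, 3.14, 3.14, 3.14].

INTERFACE

Orientations are given as a unit quaternion [w, x, y, z].
In Python, from cell import read_state, snapshot, sign_off gives the robot as it stands. The module is installed in compiled form; this text tells all that it offers.
- The arm moves only by the tool move_arm, never from a script. Its argument "commands" is a list of rows, each an object with "twist": the turn, a rotation vector about the tool's x, y, z in rad, a list of three; "slide": the shift along the tool's x, y, z in m, a list of three; "fingers": the finger opening in m, from 0 to 0.0878. A call has 1 to 10 rows; each row is the pose to reach, as a shift and turn from the pose commanded when the call began, along the tool's axes at that moment; what a row does not reach only later rows make up. A row lasts 1/10 s, in which the tool goes at most 50 mm and 8.59 degrees, less where a joint would pass 70% of its speed; a pose out of reach is approached as far as the arm can. A call with a gripper value outside its range is refused whole. The fingers move at their own pace and stop on an object; "force" is the grip in N (left out, the last holds). Time passes only in rows, so rows that repeat a pose let the fingers close. It gives the time, the measured TCP pose, the force, the opening and the grip force at its end, in the units of the state.
- read_state(): the state, without advancing time (a new reading comes with each control period).
- snapshot(name): name is "side" or "top" or "wrist"; returns a dict with "frame" (400x640x3 uint8, red, green, blue), "vfov" (degrees; the focal length in pixels is half the picture's height over the tangent of half this angle, whatever the lens; pixels are square), "cx", "cy" (the principal point, pixels), "k1" (the pictures are not rectified: a ray, as slopes to the right and down, at radius r is drawn at 1 + k1 r^2 times it, then the intrinsics apply), "R" (3x3) and "t" (3): a world point X has camera coordinates R X + t; the wrist camera has in their place "mount" (4x4, takes a point from camera to tool coordinates, whose origin is the TCP and whose axes are the flange's). Camera axes: x right, y down, z forward; pixel columns grow to the right and rows downward; lengths in m; the calibration is good to about 2 mm. A picture is of the moment at which its call begins: read the wrist's pose just before it. There is no depth.
- sign_off(): hands the job in; it is judged then, once.
The state is a dict: "time": time; "joint_positions": joint angles; "qd": joint speeds; "joint_torque": joint torques, N m; "position": TCP position; "orientation": TCP orientation; "ft_force": force on the tool from outside, world axes, zero at the start; "wrist_torque": the same for the moment, N m; "grip_width": finger opening in m; "finger_force": force on a finger pad.
Only numpy, scipy, OpenCV 4.12 (cv2) and the standard library are available. Lean on these libraries where they do the work, as an engineer would, in place of code of your own. Each camera call takes 0.05 s, during which the arm holds its last target. There are 200 camera calls.

## Working session

There is one attempt and no reset: what is moved stays moved. The work goes in short steps, Python scripts to look and compute and a tool call to move; the robot and the scene stay as the last step left them, time stands still between calls to the robot, and variables do not carry over. Pictures are saved under pics/ and viewed, at most 10 in all, crops included, and the job is handed in when it is done.

Besides the shell and the picture viewer there is one more tool, called after "Call:" as name(argument=value, ...) on one line, values as JSON. move_arm: Moves the arm, as the interface text tells. Its arguments: {"type":"object","properties":{"commands":{"type":"array"},"force":{"type":"number"}},"required":["commands"]}

```bash
mkdir -p pics
cat > h.py <<'E'
import numpy as np, cv2, json
from cell import read_state, snapshot, sign_off
from scipy.spatial.transform import Rotation as Ro
def cam(s, st=None):
    f=200/np.tan(np.radians(s['vfov'])/2)
    if 'R' in s: R=np.array(s['R']);t=np.array(s['t'])
    else:
        q=st['orientation'];Rw=Ro.from_quat([q[1],q[2],q[3],q[0]]).as_matrix()
        M=np.array(s['mount']);Rc=Rw@M[:3,:3];c=Rw@M[:3,3]+st['position'];R=Rc.T;t=-R@c
    return f,s['cx'],s['cy'],s['k1'],R,t
def ray(c,u,v):
    f,cx,cy,k,R,t=c
    d=np.array([(u-cx)/f,(v-cy)/f]);p=d.copy()
    for _ in range(30): p=d/(1+k*(p@p))
    return -R.T@t, R.T@np.array([p[0],p[1],1])
def onz(c,u,v,z):
    o,d=ray(c,u,v);return o+d*(z-o[2])/d[2]
def pix(c,X):
    f,cx,cy,k,R,t=c
    p=R@np.array(X)+t;p=p[:2]/p[2];p=p*(1+k*(p@p));return p*f+[cx,cy]
def save(n,s): cv2.imwrite(f'pics/{n}.png',cv2.cvtColor(s['frame'],cv2.COLOR_RGB2BGR))
E
python3 - <<'E'
from h import *
import pickle
d={}
st=read_state()
for n in('top','side','wrist'):
    s=snapshot(n);d[n]=s;save(n,s);print(n,s['vfov'],s['k1'],s.get('R'),s.get('t'),s.get('mount'))
d['st']=st;pickle.dump(d,open('d.pkl','wb'))
print(st)
a=np.vstack([d['top']['frame'],d['side']['frame']])
cv2.imwrite('pics/ab.png',cv2.cvtColor(cv2.resize(a,(480,600)),cv2.COLOR_RGB2BGR))
E
```

```text
top 43.31123763317914 -0.0633801050068078 [[-0.00756789 -0.99966725 -0.02466001]
 [-0.9901966   0.0109313  -0.13925232]
 [ 0.13947555  0.02336441 -0.98994983]] [0.03167143 0.62344518 1.32750103] None
side 54.385050740929366 -0.08568987547519637 [[-0.81022825 -0.58566004 -0.02307604]
 [-0.31092922  0.46286118 -0.83010996]
 [ 0.49684323 -0.66540352 -0.55712203]] [0.49941247 0.31660676 0.71891325] None
wrist 66.85408566398165 -0.046849490741752604 None None [[ 3.71913817e-05 -9.56108337e-01 -2.93013390e-01  8.10015137e-02]
 [ 9.99999965e-01 -4.10910768e-05  2.61008213e-04 -4.40840589e-04]
 [-2.61592364e-04 -2.93013390e-01  9.56108302e-01  2.05246253e-02]
 [ 0.00000000e+00  0.00000000e+00  0.00000000e+00  1.00000000e+00]]
{'time': 0.0, 'joint_positions': array([-1.19566361e+00,  9.18240250e-02,  1.23184636e+00,  2.53264116e-05,
        1.81983461e+00, -5.67008132e-02]), 'qd': array([-0.00027167, -0.00241653,  0.00073899, -0.00102222,  0.00199652,
        0.00018563]), 'joint_torque': array([-1.53772671e-04, -4.46450078e+01, -4.06454158e+01,  6.98025478e-02,
        2.93146586e-02, -1.24899839e-04]), 'position': array([ 0.25114052, -0.54496184,  0.40354975]), 'orientation': array([-9.46025059e-04,  9.76779282e-01,  2.14245935e-01, -1.39475288e-04]), 'ft_force': array([-0.12227631,  0.12735376, -0.88878851]), 'wrist_torque': array([ 0.05604862, -0.02341474,  0.02678059]), 'finger_force': 0.0, 'grip_width': 0.087304260343478}
```

View pics/top.png

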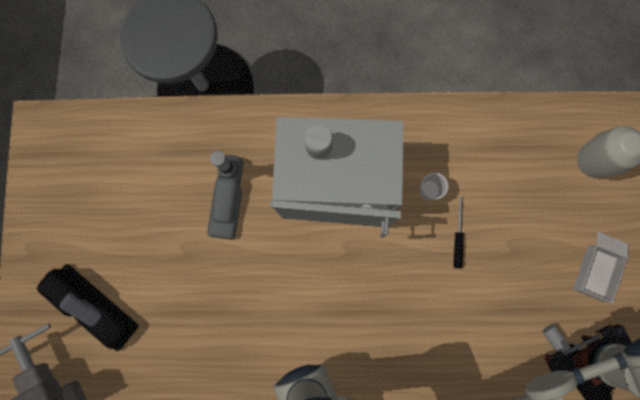

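View pics/side.png

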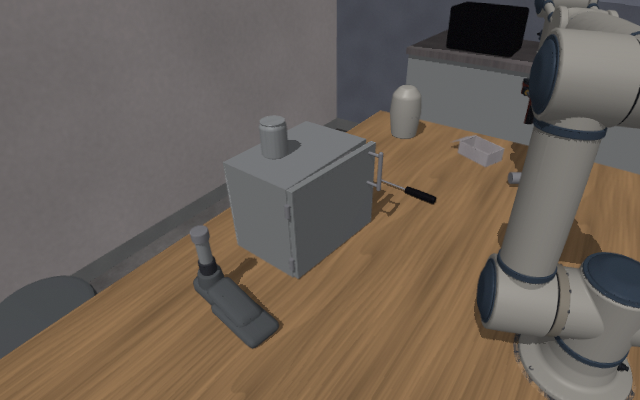

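The top view shows the cupboard at about (275-405, 118-222), the door top as a strip near row 207 and the handle near (386, 222). The pot is at (433,186). The side view agrees. I'll zoom in next.

Run:
```python
from h import *
import pickle
d=pickle.load(open('d.pkl','rb'))
f=d['top']['frame'][105:245,255:455]
g=cv2.resize(f,None,fx=4,fy=4,interpolation=cv2.INTER_CUBIC)
g=cv2.convertScaleAbs(g,alpha=1.5)
cv2.imwrite('pics/z.png',cv2.cvtColor(g,cv2.COLOR_RGB2BGR))
```

```text
(no output)
```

View pics/z.png

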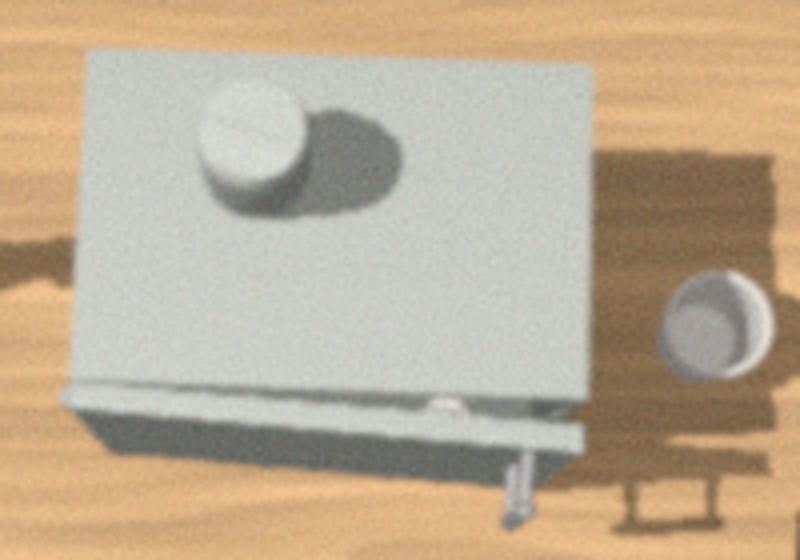

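```bash
cat > geo.py <<'E'
from h import *
import pickle
d=pickle.load(open('d.pkl','rb'));c=cam(d['top'])
o=lambda u,v,z=.25:onz(c,255+(u+.5)/4-.5,105+(v+.5)/4-.5,z)
RL,RR,FR,FL=[o(*p) for p in((88,50),(592,66),(588,400),(72,382))]
print('corners',RL,RR,FR,FL);print([np.linalg.norm(x-y) for x,y in((RL,RR),(RR,FR),(FR,FL),(FL,RL))])
C=(RL+RR+FR+FL)/4
A=(FL-FR)/np.linalg.norm(FL-FR)+(RL-RR)/np.linalg.norm(RL-RR); ex=(RL-FL)/.2+(RR-FR)/.2
yaw=np.mean([np.arctan2(-A[0],A[1]),np.arctan2(ex[1],ex[0])]);print('C',C,'yaw',yaw)
X=np.array([np.cos(yaw),np.sin(yaw),0]);Y=np.array([-X[1],X[0],0])
H=C-.1*X+.15*Y
print('hinge',H)
for p in((585,425),(583,452)):
    e=o(*p)-H;print('dooredge local',e@X,e@Y)
print('pot',o(718,326,.075),'tin',o(252,135,.335))
def door(a):
    dx=np.cos(a)*X-np.sin(a)*-Y*-1 if 0 else None
    # door free direction: -Y rotates towards -X
    f=-Y*np.cos(a)-X*np.sin(a); n=np.array([-f[1],f[0],0])  # n = door x
    n=X*np.cos(a)-Y*np.sin(a)
    return f,n
if __name__=='__main__':
  for a in(0,.06,.08,.1,.18):
    f,n=door(a)
    P=H+.27*f-(.016+.035)*n
    uv=[(pix(c,[P[0],P[1],z])-[255,105])*4 for z in(.245,.135)]
    e=(pix(c,H+.3*f)-[255,105])*4
    print(a,P,uv,e)
E
python3 geo.py; python3 -c "
from h import *
s=cam(snapshot('side'));print(-s[4].T@s[5])"
```

```text
corners [0.79854389 0.11844177 0.25      ] [ 0.78443938 -0.17966582  0.25      ] [ 0.58561382 -0.17090343  0.25      ] [0.59938567 0.12677012 0.25      ]
[np.float64(0.29844106324430236), np.float64(0.1990185472573473), np.float64(0.2979919535142494), np.float64(0.1993322794560083)]
C [ 0.69199569 -0.02633934  0.25      ] yaw -0.044836024700088885
hinge [0.59881934 0.12799201 0.25      ]
dooredge local -0.014349298006754063 -0.29767515549079265
dooredge local -0.029988152628771775 -0.2967629662370773
pot [ 0.65768617 -0.28414439  0.075     ] tin [0.72198834 0.01935036 0.335     ]
0 [ 0.53576892 -0.13945077  0.25      ] [array([533.1508559, 486.2015543]), array([513.38973372, 501.99440231])] [587.90804349 398.89935145]
0.06 [ 0.51984544 -0.13518876  0.25      ] [array([526.43795109, 513.94469574]), array([507.21842794, 527.37271514])] [586.51473953 429.89246058]
0.08 [ 0.51459797 -0.13355676  0.25      ] [array([523.821989  , 523.11250697]), array([504.81634001, 535.75711666])] [585.62922753 440.21901417]
0.1 [ 0.50938419 -0.13182013  0.25      ] [array([521.01807566, 532.23379417]), array([502.24291593, 544.09802809])] [584.53297602 450.5361603 ]
0.18 [ 0.48890742 -0.123842    0.25      ] [array([507.94135174, 568.1751675 ]), array([490.25324471, 576.95548201])] [578.04228992 491.62407193]
[0.14589321 0.62430835 0.6748653 ]
```

```bash
cat > plan.py <<'E'
from h import *
def rel(target,phi):
    """slide/twist in current tool axes to world TCP target with tool-x heading phi (tool down)"""
    st=read_state();q=st['orientation'];R=Ro.from_quat([q[1],q[2],q[3],q[0]])
    p=np.array(st['position'])
    T=Ro.from_matrix(np.array([[np.cos(phi),np.sin(phi),0],[np.sin(phi),-np.cos(phi),0],[0,0,-1]]))
    print('t',st['time'],'p',p.round(4),'slide',R.inv().apply(np.array(target)-p).round(4),'twist',(R.inv()*T).as_rotvec().round(4),'F',np.round(st['ft_force'],2),'q',np.round(st['joint_positions'],2))
E
python3 - <<'E'
from plan import *
rel([.518,-.135,.47],-.1)
import pickle
d=pickle.load(open('d.pkl','rb'));c=cam(d['top'])
for u,v,z in((240,157,.05),(236,238,.03),(208,235,.03),(218,158,.19)): print(onz(c,u,v,z))
E
```

```text
t 0.2 p [ 0.2511 -0.545   0.4039] slide [ 0.414  -0.2607 -0.0657] twist [-1.200e-03  3.000e-04  5.318e-01] F [-0.19  0.06  0.22] q [-1.2   0.09  1.23 -0.    1.82 -0.06]
[0.74972032 0.24098114 0.05      ]
[0.52755686 0.25241703 0.03      ]
[0.53639008 0.33015706 0.03      ]
[0.71516214 0.27032735 0.19      ]
```

Call:
move_arm(commands=[{"slide": [0.04, -0.025, -0.03], "twist": [0, 0, 0.1], "fingers": 0.06}, {"slide": [0.08, -0.05, -0.066], "twist": [0, 0, 0.2], "fingers": 0.06}, {"slide": [0.122, -0.077, -0.066], "twist": [0, 0, 0.3], "fingers": 0.06}, {"slide": [0.164, -0.103, -0.066], "twist": [0, 0, 0.4], "fingers": 0.06}, {"slide": [0.206, -0.13, -0.066], "twist": [0, 0, 0.532], "fingers": 0.06}, {"slide": [0.248, -0.156, -0.066], "twist": [0, 0, 0.532], "fingers": 0.06}, {"slide": [0.29, -0.183, -0.066], "twist": [0, 0, 0.532], "fingers": 0.06}, {"slide": [0.332, -0.209, -0.066], "twist": [0, 0, 0.532], "fingers": 0.06}, {"slide": [0.374, -0.235, -0.066], "twist": [0, 0, 0.532], "fingers": 0.06}, {"slide": [0.414, -0.261, -0.066], "twist": [0, 0, 0.532], "fingers": 0.06}])

```text
time: 1.2
position: [0.5139, -0.1401, 0.4706]
orientation: [0.0, 0.999, -0.05, 0.0]
ft_force: [0.6, -0.1, -0.8]
grip_width: 0.0601
finger_force: 0.0
```

Run:
```python
from plan import *
import pickle
st=read_state();s=snapshot('wrist');save('w1',s);pickle.dump((st,s),open('w1.pkl','wb'))
rel([.518,-.135,.47],-.1)
c=cam(s,st);print([pix(c,[.522,-.136,.245]),pix(c,[.522,-.136,.135])])
```

```text
t 1.25 p [ 0.5166 -0.1345  0.4698] slide [ 0.0014  0.0003 -0.0002] twist [-0.0046 -0.0007  0.0069] F [-0.61  3.93 -1.03] q [-0.32 -0.06  1.27  0.    1.93  1.35]
[array([310.18624544, 214.99623537]), array([312.21473032, 180.28701899])]
```

View pics/w1.png

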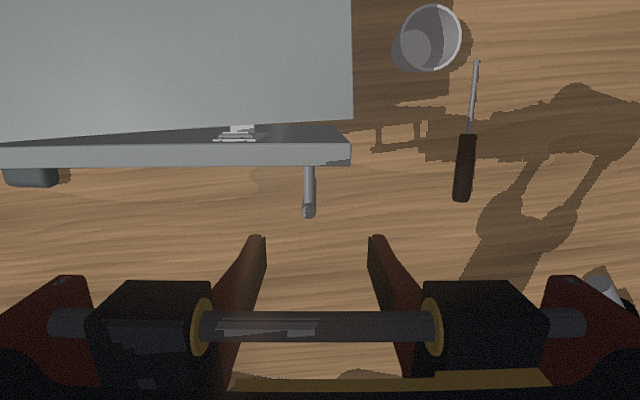

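The wrist view shows the handle's top end at (308,215), about 1 mm from the prediction. The white hook is at (240,132), and the fingers are clear. Going down and gripping.

Call:
move_arm(commands=[{"slide": [0.004, 0, 0.03], "twist": [0, 0, 0], "fingers": 0.06}, {"slide": [0.004, 0, 0.06], "twist": [0, 0, 0], "fingers": 0.06}, {"slide": [0.004, 0, 0.08], "twist": [0, 0, 0], "fingers": 0.06}, {"slide": [0.004, 0, 0.08], "twist": [0, 0, 0], "fingers": 0.06}, {"slide": [0.004, 0, 0.08], "twist": [0, 0, 0], "fingers": 0.0}, {"slide": [0.004, 0, 0.08], "twist": [0, 0, 0], "fingers": 0.0}, {"slide": [0.004, 0, 0.08], "twist": [0, 0, 0], "fingers": 0.0}, {"slide": [0.004, 0, 0.08], "twist": [0, 0, 0], "fingers": 0.0}, {"slide": [0.004, 0, 0.08], "twist": [0, 0, 0], "fingers": 0.0}], force=15)

```text
time: 2.15
position: [0.5174, -0.1415, 0.3915]
orientation: [-0.002, 0.999, -0.049, 0.001]
ft_force: [3.9, 13.6, 1.8]
grip_width: 0.0235
finger_force: 6.7
```

Call:
move_arm(commands=[{"slide": [0, 0, 0], "twist": [0, 0, 0], "fingers": 0.0}, {"slide": [0, 0, 0], "twist": [0, 0, 0], "fingers": 0.0}, {"slide": [0, 0, 0], "twist": [0, 0, 0], "fingers": 0.0}])

```text
time: 2.45
position: [0.5185, -0.1373, 0.3914]
orientation: [-0.007, 0.999, -0.046, 0.002]
ft_force: [6.5, 27.1, 2.2]
grip_width: 0.0109
finger_force: 15.0
```

Run:
```python
from plan import *
s=snapshot('wrist');save('w2',s)
rel([.522,-.1355,.39],-.1)
print(read_state()['grip_width'],read_state()['finger_force'])
```

```text
t 2.5 p [ 0.5185 -0.1373  0.3914] slide [ 0.0033 -0.002   0.0015] twist [-0.0133 -0.0036  0.0088] F [ 7.83 26.16  2.3 ] q [-0.33 -0.08  1.43  0.01  1.8   1.34]
0.010607610481477054 14.998477064073086
```

View pics/w2.png

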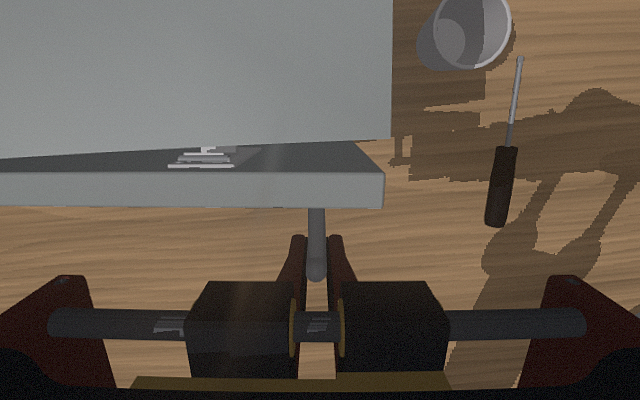

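The bar is held (width 11 mm), but the view and the 26 N reading show a sideways strain. I'll ease it off before pulling.

Call:
move_arm(commands=[{"slide": [0, -0.002, 0], "twist": [0, 0, 0], "fingers": 0.0}, {"slide": [0, -0.004, 0], "twist": [0, 0, 0], "fingers": 0.0}, {"slide": [0, -0.004, 0], "twist": [0, 0, 0], "fingers": 0.0}])

```text
time: 2.8
position: [0.5183, -0.1357, 0.3915]
orientation: [-0.003, 0.999, -0.048, 0.001]
ft_force: [3.2, 12.6, 1.8]
grip_width: 0.0107
finger_force: 15.0
```

Call:
move_arm(commands=[{"slide": [-0.003, -0.004, 0], "twist": [0, 0, 0], "fingers": 0.0}, {"slide": [-0.007, -0.005, 0], "twist": [0, 0, 0], "fingers": 0.0}, {"slide": [-0.011, -0.006, 0], "twist": [0, 0, 0], "fingers": 0.0}, {"slide": [-0.015, -0.007, 0], "twist": [0, 0, 0], "fingers": 0.0}, {"slide": [-0.019, -0.008, 0], "twist": [0, 0, 0], "fingers": 0.0}, {"slide": [-0.023, -0.009, 0], "twist": [0, 0, 0], "fingers": 0.0}, {"slide": [-0.025, -0.0095, 0], "twist": [0, 0, 0], "fingers": 0.0}, {"slide": [-0.025, -0.0095, 0], "twist": [0, 0, 0], "fingers": 0.0}])

```text
time: 3.6
position: [0.4933, -0.1261, 0.3914]
orientation: [-0.0, 0.999, -0.05, 0.001]
ft_force: [1.7, 4.8, 5.4]
grip_width: 0.0105
finger_force: 15.0
```

Call:
move_arm(commands=[{"slide": [-0.002, -0.001, 0], "twist": [0, 0, 0], "fingers": 0.0}, {"slide": [-0.003, -0.002, 0], "twist": [0, 0, 0], "fingers": 0.0}, {"slide": [-0.004, -0.002, 0], "twist": [0, 0, 0], "fingers": 0.0}, {"slide": [-0.005, -0.0025, 0], "twist": [0, 0, 0], "fingers": 0.0}, {"slide": [-0.005, -0.0025, 0], "twist": [0, 0, 0], "fingers": 0.0}])

```text
time: 4.1
position: [0.4885, -0.1237, 0.3914]
orientation: [0.0, 0.999, -0.05, 0.001]
ft_force: [0.5, 1.2, 5.2]
grip_width: 0.0104
finger_force: 15.0
```

Call:
move_arm(commands=[{"slide": [-0.001, 0, 0], "twist": [0, 0, 0], "fingers": 0.0}, {"slide": [-0.002, -0.001, 0], "twist": [0, 0, 0], "fingers": 0.0}, {"slide": [-0.003, -0.001, 0], "twist": [0, 0, 0], "fingers": 0.0}, {"slide": [-0.004, -0.0015, 0], "twist": [0, 0, 0], "fingers": 0.0}, {"slide": [-0.004, -0.0015, 0], "twist": [0, 0, 0], "fingers": 0.0}])

```text
time: 4.6
position: [0.4853, -0.1223, 0.3914]
orientation: [0.001, 0.999, -0.051, 0.002]
ft_force: [6.7, -2.2, 4.0]
grip_width: 0.0101
finger_force: 15.0
```

On the catch (+6.7 N). I'll push back about 6-7 mm at the handle, then open and lift.

Call:
move_arm(commands=[{"slide": [0.003, 0.001, 0], "twist": [0, 0, 0], "fingers": 0.0}, {"slide": [0.006, 0.002, 0], "twist": [0, 0, 0], "fingers": 0.0}, {"slide": [0.0075, 0.0025, 0], "twist": [0, 0, 0], "fingers": 0.0}, {"slide": [0.0075, 0.0025, 0], "twist": [0, 0, 0], "fingers": 0.0}, {"slide": [0.0075, 0.0025, 0], "twist": [0, 0, 0], "fingers": 0.0}])

```text
time: 5.1
position: [0.492, -0.1252, 0.3914]
orientation: [0.0, 0.999, -0.05, 0.0]
ft_force: [0.4, 0.4, 7.3]
grip_width: 0.0109
finger_force: 15.0
```

Run:
```python
from plan import *
rel([.49,-.125,.39],-.1)
```

```text
t 5.1 p [ 0.492  -0.1252  0.3914] slide [-0.002   0.      0.0013] twist [ 0.001  -0.0003 -0.0007] F [0.41 0.44 7.31] q [-0.32 -0.16  1.5  -0.    1.8   1.36]
```

Call:
move_arm(commands=[{"slide": [0, 0, 0], "twist": [0, 0, 0], "fingers": 0.02}, {"slide": [0, 0, 0], "twist": [0, 0, 0], "fingers": 0.03}, {"slide": [0, 0, 0], "twist": [0, 0, 0], "fingers": 0.03}, {"slide": [0, 0, -0.03], "twist": [0, 0, 0], "fingers": 0.03}, {"slide": [0, 0, -0.07], "twist": [0, 0, 0], "fingers": 0.03}, {"slide": [0, 0, -0.1], "twist": [0, 0, 0], "fingers": 0.0}, {"slide": [0, 0, -0.1], "twist": [0, 0, 0], "fingers": 0.0}, {"slide": [0, 0, -0.1], "twist": [0, 0, 0], "fingers": 0.0}, {"slide": [0, 0, -0.1], "twist": [0, 0, 0], "fingers": 0.0}])

```text
time: 6.0
position: [0.4925, -0.125, 0.4885]
orientation: [-0.0, 0.999, -0.05, -0.002]
ft_force: [0.4, 0.2, -0.6]
grip_width: 0.0018
finger_force: 0.0
```

Run:
```python
from plan import *
import pickle
st=read_state();s=snapshot('wrist');save('w3',s);pickle.dump((st,s),open('w3.pkl','wb'))
t=snapshot('top');save('t3',t);pickle.dump(t,open('t3.pkl','wb'))
w=cv2.resize(s['frame'][100:290,110:450],None,fx=2.2,fy=2.2,interpolation=cv2.INTER_CUBIC)
cv2.imwrite('pics/w3c.png',cv2.cvtColor(cv2.convertScaleAbs(w,alpha=1.3),cv2.COLOR_RGB2BGR))
rel([.49,-.125,.39],-.1)
```

```text
t 6.1 p [ 0.4925 -0.1249  0.4886] slide [-0.0021  0.0004  0.0986] twist [-0.0007  0.0033 -0.0002] F [-0.68  0.34  0.34] q [-0.32 -0.12  1.29 -0.    1.98  1.36]
```

View pics/w3.png

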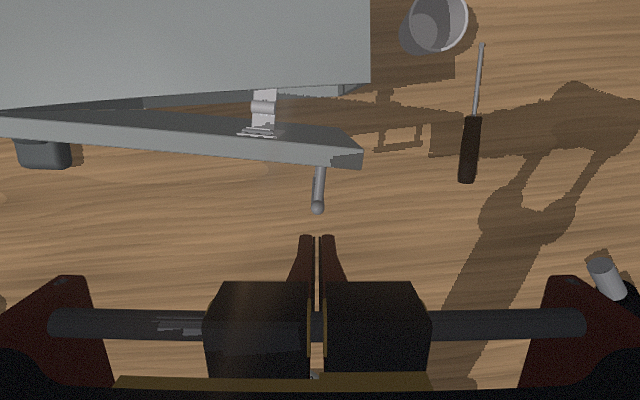

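The wrist view shows the door on the catch side. The hook's white arm runs from (262,130) to (266,88), with the rib around (263,106). Panel edge and door inner edge still need measuring from the crop.

View pics/w3c.png

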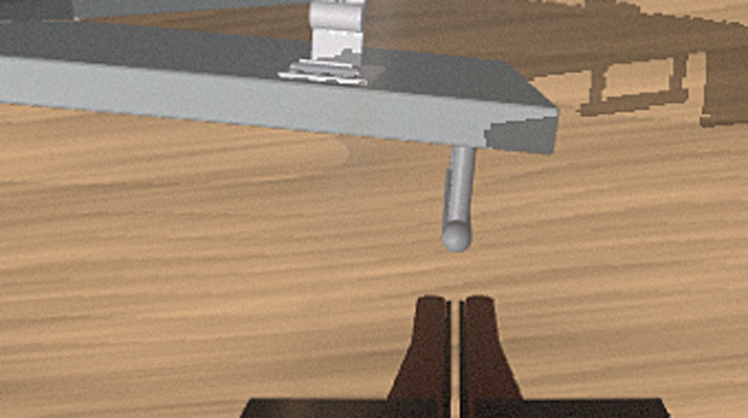

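Run:
```python
import geo
from geo import *
st,s=pickle.load(open('w3.pkl','rb'));c=cam(s,st)
f,n=door(.166)
for r,h in ((.20,.25),(.22,.25),(.24,.25)):
    P=H+r*f; print('door inner',r,P,pix(c,P))
for z in(.214,.22,.226):
    P=H+.22*f+.023*n;P[2]=z;print('rib pred',P,pix(c,P))
for y in(.20,.22,.24):
    P=H-y*Y;print('panel edge',P,pix(c,P))
P=H+.27*f-.051*n;P[2]=.245;print('handle',P,pix(c,P))
print(pix(c,H+.3*f),pix(c,H+.3*f-.016*n),f,n)
```

```text
corners [0.79854389 0.11844177 0.25      ] [ 0.78443938 -0.17966582  0.25      ] [ 0.58561382 -0.17090343  0.25      ] [0.59938567 0.12677012 0.25      ]
[np.float64(0.29844106324430236), np.float64(0.1990185472573473), np.float64(0.2979919535142494), np.float64(0.1993322794560083)]
C [ 0.69199569 -0.02633934  0.25      ] yaw -0.044836024700088885
hinge [0.59881934 0.12799201 0.25      ]
dooredge local -0.014349298006754063 -0.29767515549079265
dooredge local -0.029988152628771775 -0.2967629662370773
pot [ 0.65768617 -0.28414439  0.075     ] tin [0.72198834 0.01935036 0.335     ]
door inner 0.2 [ 0.55696384 -0.06757924  0.25      ] [228.05637771 140.69900864]
door inner 0.22 [ 0.55277829 -0.08713637  0.25      ] [255.98870819 143.69954145]
door inner 0.24 [ 0.54859274 -0.1066935   0.25      ] [283.91341187 146.74161098]
rib pred [ 0.57526899 -0.09194975  0.214     ] [266.14714021 110.04211578]
rib pred [ 0.57526899 -0.09194975  0.22      ] [264.93027945 110.09982996]
rib pred [ 0.57526899 -0.09194975  0.226     ] [263.65339698 110.16054747]
panel edge [ 0.58985514 -0.07180699  0.25      ] [225.59251476  91.74531779]
panel edge [ 0.58895872 -0.09178689  0.25      ] [254.58735629  89.77956857]
panel edge [ 0.5880623  -0.11176679  0.25      ] [283.83378712  87.90167838]
handle [ 0.49244375 -0.12535603  0.245     ] [317.67210757 215.56493392]
[366.96067721 156.03358338] [363.53612127 177.59997915] [-0.20927748 -0.9778563  -0.        ] [ 0.9778563  -0.20927748  0.        ]
```

```bash
python3 - <<'E' | grep -v -e corn -e np.f
from geo import *
st,s=pickle.load(open('w3.pkl','rb'));c=cam(s,st)
g=cv2.GaussianBlur(cv2.cvtColor(s['frame'],cv2.COLOR_RGB2GRAY),(3,3),0).astype(int)
for a,b in((60,70),(232,240),(296,306),(330,340)):
    col=g[75:165,a:b].mean(1).astype(int); print((a+b-1)/2,dict(zip(range(75,165,1),col)))
print('hook rows',[(r,int(g[r,256:270].mean())) for r in range(84,140,2)])
E
```

```text
C [ 0.69199569 -0.02633934  0.25      ] yaw -0.044836024700088885
hinge [0.59881934 0.12799201 0.25      ]
dooredge local -0.014349298006754063 -0.29767515549079265
dooredge local -0.029988152628771775 -0.2967629662370773
pot [ 0.65768617 -0.28414439  0.075     ] tin [0.72198834 0.01935036 0.335     ]
64.5 {75: np.int64(146), 76: np.int64(147), 77: np.int64(147), 78: np.int64(147), 79: np.int64(147), 80: np.int64(147), 81: np.int64(147), 82: np.int64(147), 83: np.int64(148), 84: np.int64(148), 85: np.int64(148), 86: np.int64(148), 87: np.int64(148), 88: np.int64(149), 89: np.int64(149), 90: np.int64(149), 91: np.int64(148), 92: np.int64(149), 93: np.int64(149), 94: np.int64(150), 95: np.int64(150), 96: np.int64(150), 97: np.int64(150), 98: np.int64(150), 99: np.int64(150), 100: np.int64(151), 101: np.int64(153), 102: np.int64(145), 103: np.int64(109), 104: np.int64(71), 105: np.int64(61), 106: np.int64(64), 107: np.int64(64), 108: np.int64(63), 109: np.int64(63), 110: np.int64(67), 111: np.int64(70), 112: np.int64(70), 113: np.int64(70), 114: np.int64(69), 115: np.int64(70), 116: np.
[... 5779 characters left out ...]
nt64(101), 147: np.int64(122), 148: np.int64(131), 149: np.int64(133), 150: np.int64(132), 151: np.int64(132), 152: np.int64(132), 153: np.int64(132), 154: np.int64(132), 155: np.int64(121), 156: np.int64(104), 157: np.int64(98), 158: np.int64(96), 159: np.int64(89), 160: np.int64(86), 161: np.int64(87), 162: np.int64(88), 163: np.int64(89), 164: np.int64(89)}
hook rows [(84, 140), (86, 140), (88, 125), (90, 158), (92, 172), (94, 171), (96, 171), (98, 171), (100, 139), (102, 134), (104, 155), (106, 169), (108, 168), (110, 156), (112, 137), (114, 165), (116, 173), (118, 171), (120, 172), (122, 160), (124, 150), (126, 118), (128, 138), (130, 123), (132, 121), (134, 114), (136, 142), (138, 90)]
```

```bash
python3 - <<'E' | grep -v -e corn -e np.f
from geo import *
st,s=pickle.load(open('w3.pkl','rb'));c=cam(s,st)
pe=np.array([onz(c,*p,.25)[:2] for p in((64.5,103),(235.5,89.9),(300.5,85.5),(334.5,83.6))])
de=np.array([onz(c,*p,.25)[:2] for p in((64.5,121.5),(235.5,136.8),(300.5,143),(334.5,146.3))])
a1=np.polyfit(pe[:,1],pe[:,0],1);a2=np.polyfit(de[:,1],de[:,0],1)
print('panel x=',a1,'door x=',a2,'angle',np.arctan(a2[0])-np.arctan(a1[0]))
yh=(a2[1]-a1[1])/(a1[0]-a2[0]);hx=np.polyval(a1,yh);print('hinge',hx,yh)
fa=np.array([-np.sin(np.arctan(a2[0])),-np.cos(np.arctan(a2[0]))]);na=np.array([-fa[1],fa[0]])
for z in(.214,.22,.226):
    P=onz(c,263,106.5,z)[:2];print('rib',z,P,'from hinge',(P-[hx,yh])@fa,'from face',(P-[hx,yh])@na, 'to panel',(np.polyval(a1,P[1])-P[0]))
print(fa,na)
E
```

```text
C [ 0.69199569 -0.02633934  0.25      ] yaw -0.044836024700088885
hinge [0.59881934 0.12799201 0.25      ]
dooredge local -0.014349298006754063 -0.29767515549079265
dooredge local -0.029988152628771775 -0.2967629662370773
pot [ 0.65768617 -0.28414439  0.075     ] tin [0.72198834 0.01935036 0.335     ]
panel x= [0.04672205 0.59412981] door x= [0.20116422 0.57392744] angle 0.15182665766532544
hinge 0.6002414648682054 0.13080869495487432
rib 0.214 [ 0.57825823 -0.0898236 ] from hinge 0.22063459460460558 from face 0.021960164181972698 to panel 0.011674842399102547
rib 0.22 [ 0.57813045 -0.09083526] from hinge 0.22165158647972447 from face 0.02203441165568995 to panel 0.011755350711714962
rib 0.226 [ 0.57800268 -0.09184692] from hinge 0.22266857835484336 from face 0.022108659129407092 to panel 0.011835859024327489
[-0.19721347 -0.98036057] [ 0.98036057 -0.19721347]
```

Run:
```python
from plan import *
rel([.5728,-.0892,.4886],1.372)
```

```text
t 6.1 p [ 0.4925 -0.1249  0.4886] slide [ 0.0763 -0.0436 -0.0002] twist [-0.003   0.0022 -1.4722] F [-0.68  0.34  0.34] q [-0.32 -0.12  1.29 -0.    1.98  1.36]
```

Call:
move_arm(commands=[{"slide": [0.01, -0.005, 0], "twist": [0, 0, -0.148], "fingers": 0.0}, {"slide": [0.02, -0.01, 0], "twist": [0, 0, -0.296], "fingers": 0.0}, {"slide": [0.03, -0.015, 0], "twist": [0, 0, -0.444], "fingers": 0.0}, {"slide": [0.04, -0.02, 0], "twist": [0, 0, -0.592], "fingers": 0.0}, {"slide": [0.05, -0.025, 0], "twist": [0, 0, -0.74], "fingers": 0.0}, {"slide": [0.06, -0.03, 0], "twist": [0, 0, -0.888], "fingers": 0.0}, {"slide": [0.07, -0.036, 0], "twist": [0, 0, -1.036], "fingers": 0.0}, {"slide": [0.0763, -0.0436, 0], "twist": [0, 0, -1.184], "fingers": 0.0}, {"slide": [0.0763, -0.0436, 0], "twist": [0, 0, -1.332], "fingers": 0.0}, {"slide": [0.0763, -0.0436, 0], "twist": [0, 0, -1.472], "fingers": 0.0}])

```text
time: 7.1
position: [0.573, -0.0889, 0.4889]
orientation: [-0.001, 0.772, 0.636, -0.001]
ft_force: [0.2, -0.1, -0.3]
grip_width: 0.0003
finger_force: 0.0
```

Call:
move_arm(commands=[{"slide": [0, 0, 0.015], "twist": [0, 0, 0], "fingers": 0.0}, {"slide": [0, 0, 0.03], "twist": [0, 0, 0], "fingers": 0.0}, {"slide": [0, 0, 0.03], "twist": [0, 0, 0], "fingers": 0.0}, {"slide": [0, 0, 0.03], "twist": [0, 0, 0], "fingers": 0.0}])

```text
time: 7.5
position: [0.5726, -0.0891, 0.4598]
orientation: [-0.001, 0.774, 0.633, -0.001]
ft_force: [0.4, -0.3, -0.3]
grip_width: 0.0002
finger_force: 0.0
```

Run:
```python
from plan import *
import pickle
st=read_state();s=snapshot('wrist');pickle.dump((st,s),open('w4.pkl','wb'));save('w4',s)
print(read_state()['grip_width'])
rel([.5728,-.0892,.4586],1.372)
```

```text
0.0007166094598341263
t 7.55 p [ 0.5725 -0.0891  0.4607] slide [-0.      0.0003  0.0021] twist [-0.0004  0.     -0.0002] F [0.06 0.37 0.41] q [-0.21  0.05  1.17 -0.    1.92 -0.01]
```

View pics/w4.png

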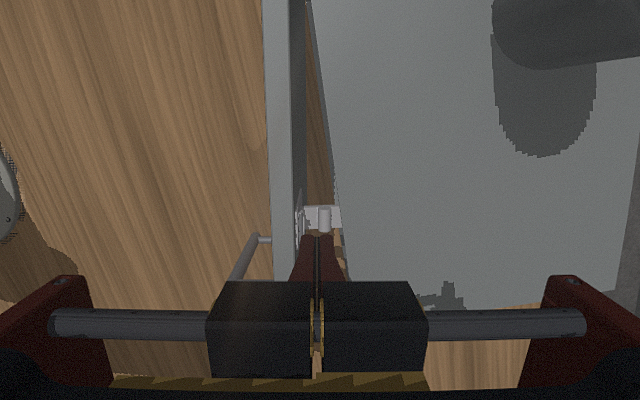

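The view shows the closed fingers centred in the gap, between the door face (about column 303) and the panel edge (about 345), just this side of the rib at (325,217). Going down into the gap.

Call:
move_arm(commands=[{"slide": [0, 0, 0.01], "twist": [0, 0, 0], "fingers": 0.0}, {"slide": [0, 0, 0.02], "twist": [0, 0, 0], "fingers": 0.0}, {"slide": [0, 0, 0.03], "twist": [0, 0, 0], "fingers": 0.0}, {"slide": [0, 0, 0.04], "twist": [0, 0, 0], "fingers": 0.0}, {"slide": [0, 0, 0.045], "twist": [0, 0, 0], "fingers": 0.0}, {"slide": [0, 0, 0.045], "twist": [0, 0, 0], "fingers": 0.0}, {"slide": [0, 0, 0.045], "twist": [0, 0, 0], "fingers": 0.0}])

```text
time: 8.25
position: [0.5725, -0.0891, 0.4158]
orientation: [0.0, 0.774, 0.633, 0.0]
ft_force: [0.6, -0.2, 0.5]
grip_width: 0.0005
finger_force: 0.0
```

Tip 16 mm below the top and free. Now 1 mm steps.

Call:
move_arm(commands=[{"slide": [0, 0, 0.001], "twist": [0, 0, 0], "fingers": 0.0}, {"slide": [0, 0, 0.002], "twist": [0, 0, 0], "fingers": 0.0}, {"slide": [0, 0, 0.003], "twist": [0, 0, 0], "fingers": 0.0}, {"slide": [0, 0, 0.004], "twist": [0, 0, 0], "fingers": 0.0}, {"slide": [0, 0, 0.005], "twist": [0, 0, 0], "fingers": 0.0}, {"slide": [0, 0, 0.006], "twist": [0, 0, 0], "fingers": 0.0}, {"slide": [0, 0, 0.007], "twist": [0, 0, 0], "fingers": 0.0}, {"slide": [0, 0, 0.008], "twist": [0, 0, 0], "fingers": 0.0}, {"slide": [0, 0, 0.008], "twist": [0, 0, 0], "fingers": 0.0}])

```text
time: 9.15
position: [0.5726, -0.0891, 0.4074]
orientation: [-0.0, 0.774, 0.633, -0.0]
ft_force: [0.9, 0.1, 0.4]
grip_width: 0.0004
finger_force: 0.0
```

Call:
move_arm(commands=[{"slide": [0, 0, 0.001], "twist": [0, 0, 0], "fingers": 0.0}, {"slide": [0, 0, 0.002], "twist": [0, 0, 0], "fingers": 0.0}, {"slide": [0, 0, 0.003], "twist": [0, 0, 0], "fingers": 0.0}, {"slide": [0, 0, 0.003], "twist": [0, 0, 0], "fingers": 0.0}])

```text
time: 9.55
position: [0.5725, -0.0891, 0.4059]
orientation: [0.001, 0.774, 0.633, 0.001]
ft_force: [0.5, 0.9, 4.0]
grip_width: 0.0002
finger_force: 2.5
```

Call:
move_arm(commands=[{"slide": [0, 0, 0.001], "twist": [0, 0, 0], "fingers": 0.0}, {"slide": [0, 0, 0.002], "twist": [0, 0, 0], "fingers": 0.0}, {"slide": [0, 0, 0.002], "twist": [0, 0, 0], "fingers": 0.0}])

```text
time: 9.85
position: [0.5725, -0.089, 0.4042]
orientation: [0.001, 0.774, 0.633, 0.001]
ft_force: [-0.1, 0.9, 5.7]
grip_width: 0.0005
finger_force: 3.0
```

Call:
move_arm(commands=[{"slide": [0, 0, 0.001], "twist": [0, 0, 0], "fingers": 0.0}, {"slide": [0, 0, 0.0015], "twist": [0, 0, 0], "fingers": 0.0}, {"slide": [0, 0, 0.0015], "twist": [0, 0, 0], "fingers": 0.0}])

```text
time: 10.15
position: [0.5725, -0.089, 0.4033]
orientation: [0.001, 0.774, 0.633, 0.001]
ft_force: [-0.7, -0.4, 6.8]
grip_width: 0.0008
finger_force: 3.8
```

Call:
move_arm(commands=[{"slide": [0, 0, 0.001], "twist": [0, 0, 0], "fingers": 0.0}, {"slide": [0, 0, 0.0015], "twist": [0, 0, 0], "fingers": 0.0}, {"slide": [0, 0, 0.0015], "twist": [0, 0, 0], "fingers": 0.0}])

```text
time: 10.45
position: [0.5724, -0.089, 0.4031]
orientation: [0.002, 0.774, 0.633, 0.002]
ft_force: [-0.8, 0.6, 10.6]
grip_width: 0.0003
finger_force: 7.5
```

On its stop (10.6 N, no more give). Now easing outward.

Call:
move_arm(commands=[{"slide": [0, -0.0015, 0], "twist": [0, 0, 0], "fingers": 0.0}, {"slide": [0, -0.003, 0], "twist": [0, 0, 0], "fingers": 0.0}, {"slide": [0, -0.0045, 0], "twist": [0, 0, 0], "fingers": 0.0}, {"slide": [0, -0.006, 0], "twist": [0, 0, 0.01], "fingers": 0.0}, {"slide": [0, -0.006, 0], "twist": [0, 0, 0.01], "fingers": 0.0}])

```text
time: 10.95
position: [0.5665, -0.088, 0.403]
orientation: [0.003, 0.777, 0.629, 0.002]
ft_force: [-0.2, -0.8, 11.0]
grip_width: 0.0004
finger_force: 7.4
```

Call:
move_arm(commands=[{"slide": [0, -0.0015, 0], "twist": [0, 0, 0.01], "fingers": 0.0}, {"slide": [0, -0.003, 0], "twist": [0, 0, 0.02], "fingers": 0.0}, {"slide": [0, -0.0045, 0], "twist": [0, 0, 0.02], "fingers": 0.0}, {"slide": [0, -0.006, 0], "twist": [0, 0, 0.02], "fingers": 0.0}, {"slide": [0, -0.006, 0], "twist": [0, 0, 0.02], "fingers": 0.0}])

```text
time: 11.45
position: [0.5606, -0.0868, 0.4029]
orientation: [0.002, 0.783, 0.622, 0.002]
ft_force: [-1.2, -0.6, 10.7]
grip_width: 0.0006
finger_force: 5.7
```

Run:
```python
from plan import *
st=read_state();s=snapshot('wrist');save('w5',s)
f=cv2.resize(s['frame'][120:300,230:410],None,fx=3.2,fy=3.2,interpolation=cv2.INTER_CUBIC)
cv2.imwrite('pics/w5c.png',cv2.cvtColor(cv2.convertScaleAbs(f,alpha=1.3),cv2.COLOR_RGB2BGR))
rel([.56,-.088,.403],1.34)
```

```text
t 11.5 p [ 0.5607 -0.0868  0.4029] slide [-0.0013 -0.0004 -0.0001] twist [0.0059 0.0003 0.0015] F [ 0.31 -0.88 10.14] q [-0.21 -0.    1.33 -0.    1.81  0.02]
```

View pics/w5c.png

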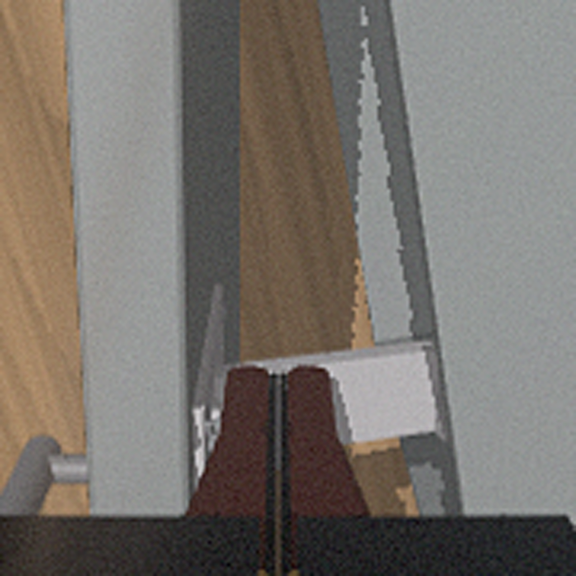

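The crop shows the gap widened: the door is being dragged along with the fingers on the rib, and the panel edge recedes (columns 320-460). Continuing.

Call:
move_arm(commands=[{"slide": [0, -0.0025, 0], "twist": [0, 0, 0.01], "fingers": 0.0}, {"slide": [0, -0.005, 0], "twist": [0, 0, 0.02], "fingers": 0.0}, {"slide": [0, -0.0075, 0], "twist": [0, 0, 0.035], "fingers": 0.0}, {"slide": [0, -0.01, 0], "twist": [0, 0, 0.045], "fingers": 0.0}, {"slide": [0, -0.0125, 0], "twist": [0, 0, 0.055], "fingers": 0.0}, {"slide": [0, -0.015, 0], "twist": [0, 0, 0.07], "fingers": 0.0}, {"slide": [0, -0.015, 0], "twist": [0, 0, 0.07], "fingers": 0.0}])

```text
time: 12.2
position: [0.5459, -0.0835, 0.4029]
orientation: [0.002, 0.805, 0.593, 0.002]
ft_force: [-0.8, -1.8, 10.0]
grip_width: 0.0009
finger_force: 5.8
```

Call:
move_arm(commands=[{"slide": [0, -0.003, 0], "twist": [0, 0, 0.013], "fingers": 0.0}, {"slide": [0, -0.006, 0], "twist": [0, 0, 0.026], "fingers": 0.0}, {"slide": [0, -0.009, 0], "twist": [0, 0, 0.04], "fingers": 0.0}, {"slide": [0, -0.012, 0], "twist": [0, 0, 0.053], "fingers": 0.0}, {"slide": [0, -0.015, 0], "twist": [0, 0, 0.067], "fingers": 0.0}, {"slide": [0, -0.018, 0], "twist": [0, 0, 0.08], "fingers": 0.0}, {"slide": [0, -0.021, 0], "twist": [0, 0, 0.095], "fingers": 0.0}, {"slide": [0, -0.021, 0], "twist": [0, 0, 0.095], "fingers": 0.0}])

```text
time: 13.0
position: [0.5258, -0.0774, 0.4029]
orientation: [0.002, 0.832, 0.555, 0.002]
ft_force: [-1.2, -1.1, 12.2]
grip_width: 0.0003
finger_force: 6.4
```

Run:
```python
from plan import *
import pickle
t=snapshot('top');w=snapshot('wrist')
a=cv2.resize(t['frame'][150:250,255:425],(600,353),interpolation=cv2.INTER_CUBIC)
b=cv2.resize(w['frame'][120:300,180:480],(412,247))
b=cv2.copyMakeBorder(b,0,0,0,188,cv2.BORDER_CONSTANT)
cv2.imwrite('pics/c6.png',cv2.cvtColor(cv2.convertScaleAbs(np.vstack([a,b]),alpha=1.3),cv2.COLOR_RGB2BGR))
rel([.56,-.088,.403],1.34)
```

```text
t 13.1 p [ 0.5259 -0.0774  0.4029] slide [0.0034 0.0356 0.0001] twist [ 0.0057  0.0004 -0.164 ] F [-0.87 -1.38 11.12] q [-0.21 -0.1   1.42 -0.    1.81  0.18]
```

View pics/c6.png

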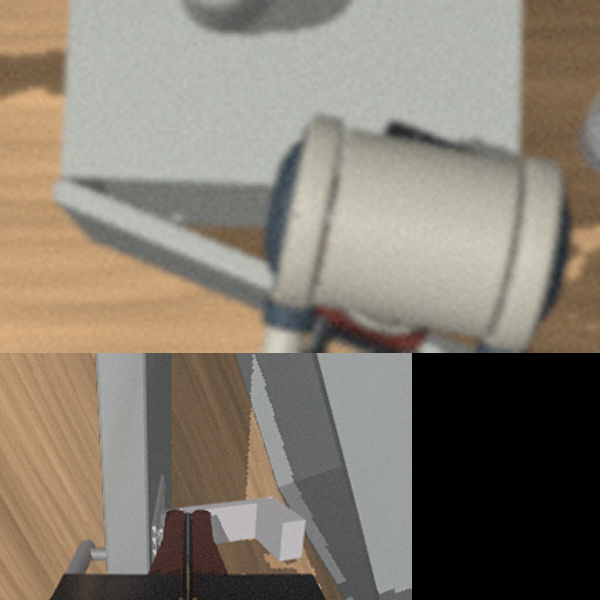

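The picture shows the hook's nose wholly outside the panel edge, with the door at about 0.35 rad. I'll lift off the hook and push the door open by its inner face.

```bash
cat > arc.py <<'E'
from plan import *
import sys
def arc(angs,z,r=.215,d=.011):
    st=read_state();q=st['orientation'];R=Ro.from_quat([q[1],q[2],q[3],q[0]]);p=np.array(st['position'])
    for a in angs:
        th=a+.0457
        f=np.array([-np.sin(th),-np.cos(th),0]);n=np.array([np.cos(th),-np.sin(th),0])
        P=np.array([.6002,.1308,0])+r*f+d*n;P[2]=z
        phi=np.pi/2-th
        T=Ro.from_matrix(np.array([[np.cos(phi),np.sin(phi),0],[np.sin(phi),-np.cos(phi),0],[0,0,-1]]))
        print(a,P.round(3),'slide',R.inv().apply(P-p).round(4).tolist(),'tw',(R.inv()*T).as_rotvec().round(3).tolist())
if __name__=='__main__': arc([float(x) for x in sys.argv[2:]],float(sys.argv[1]))
E
python3 arc.py .415 .35 .36 .39 .43 .48 .53 .58 .63 .68
```

```text
0.35 [ 0.527 -0.072  0.415] slide [0.0058, -0.0006, -0.0122] tw [0.006, -0.0, 0.001]
0.36 [ 0.525 -0.071  0.415] slide [0.0057, -0.0027, -0.0122] tw [0.006, -0.0, 0.011]
0.39 [ 0.519 -0.069  0.415] slide [0.0055, -0.0092, -0.0122] tw [0.006, -0.0, 0.041]
0.43 [ 0.512 -0.065  0.415] slide [0.0056, -0.0178, -0.0122] tw [0.006, -0.0, 0.081]
0.48 [ 0.502 -0.061  0.415] slide [0.0062, -0.0285, -0.0123] tw [0.006, -0.0, 0.131]
0.53 [ 0.492 -0.056  0.415] slide [0.0073, -0.0392, -0.0124] tw [0.006, -0.001, 0.181]
0.58 [ 0.483 -0.05   0.415] slide [0.009, -0.0499, -0.0124] tw [0.006, -0.001, 0.231]
0.63 [ 0.474 -0.044  0.415] slide [0.0112, -0.0604, -0.0125] tw [0.006, -0.001, 0.281]
0.68 [ 0.466 -0.037  0.415] slide [0.0139, -0.0708, -0.0126] tw [0.006, -0.001, 0.331]
```

Call:
move_arm(commands=[{"slide": [0, 0, -0.008], "twist": [0, 0, 0], "fingers": 0.0}, {"slide": [0, 0, -0.015], "twist": [0, 0, 0], "fingers": 0.0}, {"slide": [0.004, -0.003, -0.015], "twist": [0, 0, 0.011], "fingers": 0.0}, {"slide": [0.006, -0.009, -0.015], "twist": [0, 0, 0.041], "fingers": 0.0}, {"slide": [0.006, -0.018, -0.015], "twist": [0, 0, 0.081], "fingers": 0.0}, {"slide": [0.006, -0.0285, -0.015], "twist": [0, 0, 0.131], "fingers": 0.0}, {"slide": [0.0075, -0.039, -0.015], "twist": [0, 0, 0.181], "fingers": 0.0}, {"slide": [0.009, -0.05, -0.015], "twist": [0, 0, 0.231], "fingers": 0.0}, {"slide": [0.011, -0.0605, -0.015], "twist": [0, 0, 0.281], "fingers": 0.0}, {"slide": [0.014, -0.071, -0.015], "twist": [0, 0, 0.331], "fingers": 0.0}])

```text
time: 14.1
position: [0.4657, -0.0364, 0.4139]
orientation: [-0.0, 0.912, 0.409, -0.0]
ft_force: [0.4, -0.3, -1.1]
grip_width: 0.0004
finger_force: 0.6
```

```bash
python3 - <<'E'
from plan import *
rel([.466,-.037,.415],.845)
t=snapshot('top');save('t7',t)
E
python3 arc.py .415 .73 .78 .83 .88 .93 .98 1.03 1.08 1.12 1.15; python3 arc.py .415 1.2 1.22
```

```text
t 14.1 p [ 0.4657 -0.0364  0.4139] slide [-0.0002  0.0006 -0.0011] twist [-0.0006  0.0003 -0.0017] F [ 0.4  -0.33 -1.09] q [-0.15 -0.26  1.55  0.    1.86  0.58]
0.73 [ 0.458 -0.03   0.415] slide [-0.001, -0.009, -0.0006] tw [-0.001, 0.0, 0.047]
0.78 [ 0.45  -0.023  0.415] slide [-0.0008, -0.0198, -0.0006] tw [-0.001, 0.0, 0.097]
0.83 [ 0.442 -0.015  0.415] slide [-0.0, -0.0305, -0.0006] tw [-0.001, 0.0, 0.147]
0.88 [ 0.435 -0.007  0.415] slide [0.0013, -0.0412, -0.0006] tw [-0.001, 0.0, 0.197]
0.93 [0.428 0.001 0.415] slide [0.0031, -0.0518, -0.0006] tw [-0.001, 0.0, 0.247]
0.98 [0.422 0.01  0.415] slide [0.0055, -0.0623, -0.0006] tw [-0.001, 0.0, 0.297]
1.03 [0.416 0.019 0.415] slide [0.0083, -0.0727, -0.0006] tw [-0.001, 0.0, 0.347]
1.08 [0.411 0.028 0.415] slide [0.0117, -0.0829, -0.0006] tw [-0.001, 0.0, 0.397]
1.12 [0.407 0.036 0.415] slide [0.0148, -0.091, -0.0006] tw [-0.001, 0.0, 0.437]
1.15 [0.404 0.042 0.415] slide [0.0173, -0.0969, -0.0005] tw [-0.001, 0.0, 0.467]
1.2 [0.4   0.052 0.415] slide [0.0219, -0.1067, -0.0005] tw [-0.001, 0.0, 0.517]
1.22 [0.398 0.056 0.415] slide [0.0239, -0.1105, -0.0005] tw [-0.001, 0.0, 0.537]
```

Call:
move_arm(commands=[{"slide": [-0.001, -0.009, 0], "twist": [0, 0, 0.047], "fingers": 0.0}, {"slide": [-0.001, -0.02, 0], "twist": [0, 0, 0.097], "fingers": 0.0}, {"slide": [0, -0.0305, 0], "twist": [0, 0, 0.147], "fingers": 0.0}, {"slide": [0.001, -0.041, 0], "twist": [0, 0, 0.197], "fingers": 0.0}, {"slide": [0.003, -0.052, 0], "twist": [0, 0, 0.247], "fingers": 0.0}, {"slide": [0.0055, -0.062, 0], "twist": [0, 0, 0.297], "fingers": 0.0}, {"slide": [0.008, -0.073, 0], "twist": [0, 0, 0.347], "fingers": 0.0}, {"slide": [0.012, -0.083, 0], "twist": [0, 0, 0.397], "fingers": 0.0}, {"slide": [0.015, -0.091, 0], "twist": [0, 0, 0.437], "fingers": 0.0}, {"slide": [0.017, -0.097, 0], "twist": [0, 0, 0.467], "fingers": 0.0}])

```text
time: 15.15
position: [0.4046, 0.0406, 0.4142]
orientation: [-0.0, 0.982, 0.188, -0.0]
ft_force: [0.3, -0.6, -0.2]
grip_width: 0.0005
finger_force: 0.4
```

```bash
python3 arc.py .415 1.18 1.21 1.24 1.26
```

```text
1.18 [0.402 0.048 0.415] slide [-0.0002, -0.0077, -0.0008] tw [-0.0, 0.0, 0.033]
1.21 [0.399 0.054 0.415] slide [-0.0002, -0.0141, -0.0008] tw [-0.0, 0.0, 0.063]
1.24 [0.397 0.06  0.415] slide [-0.0, -0.0206, -0.0008] tw [-0.0, 0.0, 0.093]
1.26 [0.396 0.064 0.415] slide [0.0002, -0.0249, -0.0008] tw [-0.0, 0.0, 0.113]
```

Call:
move_arm(commands=[{"slide": [0, -0.008, 0], "twist": [0, 0, 0.033], "fingers": 0.0}, {"slide": [0, -0.014, 0], "twist": [0, 0, 0.063], "fingers": 0.0}, {"slide": [0, -0.019, 0], "twist": [0, 0, 0.085], "fingers": 0.0}, {"slide": [0, -0.021, 0], "twist": [0, 0, 0.093], "fingers": 0.0}, {"slide": [0, -0.021, 0], "twist": [0, 0, 0.093], "fingers": 0.0}, {"slide": [0, -0.016, 0], "twist": [0, 0, 0.093], "fingers": 0.0}, {"slide": [0, -0.016, -0.02], "twist": [0, 0, 0.093], "fingers": 0.0}, {"slide": [0, -0.016, -0.06], "twist": [0, 0, 0.093], "fingers": 0.0}, {"slide": [0, -0.0, -0.1], "twist": [0, 0, 0.093], "fingers": 0.0}, {"slide": [0, 0.04, -0.12], "twist": [0, 0, 0.093], "fingers": 0.0}])

```text
time: 16.15
position: [0.4186, 0.0034, 0.5388]
orientation: [0.0, 0.989, 0.145, 0.003]
ft_force: [1.3, 0.7, -0.6]
grip_width: 0.0006
finger_force: 0.0
```

Run:
```python
from plan import *
from geo import *
st=read_state();s=snapshot('wrist')
t=snapshot('top');save('t8',t);print(np.round(st['ft_force'],1),st['position'],np.abs(st['qd']).max())
# door angle from top view: difference against the first picture at the predicted door-top places, brightness along predicted strips
c2=cam(t);g=cv2.cvtColor(t['frame'],cv2.COLOR_RGB2HSV)
cw=cam(s,st);gw=cv2.cvtColor(s['frame'],cv2.COLOR_RGB2HSV)
Hn=np.array([.6002,.1308,.25])
for a in np.arange(.9,1.61,.05):
    f,n=door(a);v=[]
    for img,cc in((g,c2),(gw,cw)):
        w=[]
        for r in np.linspace(.06,.28,12):
            u=pix(cc,Hn+r*f-.008*n).round().astype(int)
            if 0<=u[0]<640 and 0<=u[1]<400:w.append(img[u[1],u[0]])
        v.append((len(w),np.mean(w,0).astype(int) if w else None))
    print(round(a,2),v)
```

```text
corners [0.79854389 0.11844177 0.25      ] [ 0.78443938 -0.17966582  0.25      ] [ 0.58561382 -0.17090343  0.25      ] [0.59938567 0.12677012 0.25      ]
[np.float64(0.29844106324430236), np.float64(0.1990185472573473), np.float64(0.2979919535142494), np.float64(0.1993322794560083)]
C [ 0.69199569 -0.02633934  0.25      ] yaw -0.044836024700088885
hinge [0.59881934 0.12799201 0.25      ]
dooredge local -0.014349298006754063 -0.29767515549079265
dooredge local -0.029988152628771775 -0.2967629662370773
pot [ 0.65768617 -0.28414439  0.075     ] tin [0.72198834 0.01935036 0.335     ]
[ 1.3  0.7 -0.6] [0.41858733 0.00339581 0.53881105] 0.9363441676634365
0.9 [(12, array([ 22,  42, 118])), (12, array([28, 66, 84]))]
0.95 [(12, array([ 24,  41, 119])), (12, array([23, 52, 86]))]
1.0 [(12, array([ 24,  30, 115])), (12, array([40, 42, 90]))]
1.05 [(12, array([ 20,  21, 112])), (12, array([62, 31, 97]))]
1.1 [(12, array([ 27,  23, 115])), (12, array([52, 31, 97]))]
1.15 [(12, array([ 22,  27, 122])), (12, array([55, 23, 95]))]
1.2 [(12, array([ 33,  17, 124])), (12, array([ 67,  17, 105]))]
1.25 [(12, array([ 31,  18, 134])), (12, array([ 69,   5, 138]))]
1.3 [(12, array([ 38,  25, 125])), (12, array([ 47,  47, 144]))]
1.35 [(12, array([ 30,  47, 131])), (12, array([ 13,  81, 141]))]
1.4 [(12, array([ 41,  60, 118])), (12, array([ 15,  89, 140]))]
1.45 [(12, array([ 15, 101, 146])), (12, array([ 15,  98, 147]))]
1.5 [(12, array([ 15, 103, 149])), (12, array([ 15,  99, 139]))]
1.55 [(12, array([ 15, 104, 149])), (12, array([ 15, 101, 136]))]
1.6 [(12, array([ 16, 102, 150])), (12, array([ 15, 101, 136]))]
```

The door stands at about 1.25 rad by the grey strip. I'll let the arm settle, then hand in.

Call:
move_arm(commands=[{"slide": [0, 0, 0], "twist": [0, 0, 0], "fingers": 0.0}, {"slide": [0, 0, 0], "twist": [0, 0, 0], "fingers": 0.0}, {"slide": [0, 0, 0], "twist": [0, 0, 0], "fingers": 0.0}, {"slide": [0, 0, 0], "twist": [0, 0, 0], "fingers": 0.0}, {"slide": [0, 0, 0], "twist": [0, 0, 0], "fingers": 0.0}])

```text
time: 16.75
position: [0.4192, 0.0035, 0.5343]
orientation: [-0.0, 0.99, 0.143, -0.0]
ft_force: [-0.1, -0.0, 0.3]
grip_width: -0.0
finger_force: 0.0
```

```bash
python3 -c "
from cell import *
s=read_state();print(s['time'],s['ft_force']);print(sign_off())"
```

```text
16.75 [-0.09560893 -0.01670165  0.29733365]
the job is handed in; nothing more can be done
None
```

The job is handed in at 16.75 s: the door was drawn onto the catch, the hook pressed clear (wrist readings peaked at about 12 N), and the door left open at about 1.25 rad (from the camera) with the robot off everything; no verdict came back, and I did not re-measure the bystanders at the end.

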